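# Seat a taper tool holder in the tightening stand and lock it for a cutter change

## Robot

A 7-joint arm with a two-finger parallel gripper is mounted at the origin on a cart in front of the work surface, level with it; the furniture and walls round the work are solid. World frame = base frame: x ahead of the robot, y to its left, z up, the work surface at z = 0. Lengths are in m, angles in rad, forces in N, time in s.
With the tool pointing down it reaches from about 0.425 to 0.925 m from the base axis. Payload 6.8 kg.
Tool frame: the origin (TCP) lies between the finger pads; the fingertips stand 14 mm ahead of it and the grasp point (between the pads) lies 5 mm behind it; z points along the fingers, y is the line along which they close (so a half turn about z gives the same grasp; the last joint's range is limited). The gripper opens to 85 mm and grips with 20 to 120 N. Pads are 22 mm wide; open, the fingers measure 114 mm over their backs; the gripper's body (76 mm by 85 mm) begins 54 mm behind the grasp point. The pads swing forward as they close: fully open they stand 13 mm farther back than shut.
Start: joints at [1.154, 0.477, 0.022, 1.555, -0.011, 1.109, -0.083], TCP at [0.205, -0.643, 0.245] pointing down, gripper open.
Joint ranges: [-2.96, 2.96], [-0.34, 2.1], [-1.41, 1.46], [0.24, 2.44], [-1.37, 4.51], [0.17, 1.92], [-2.96, 2.96]. Speed limits (rad/s): [2.39, 2.39, 3.14, 3.14, 3.14, 3.14, 3.14].

## Interface

Orientations are given as a rotation vector (axis times angle).
In Python, from bench import r, eyes, ticket gives the robot as it stands. The module is installed in compiled form; this text tells all that it offers.
- The arm moves only by the tool arm_command, never from a script. Its argument "plan" is text: rows parted by semicolons, each of 4 numbers parted by spaces: the shift along the tool's x, y, z in m, then the turn about the tool's z in degrees. In form: tx ty tz yaw; .... A call has 1 to 20 rows; each row shifts and turns the commanded pose from where the row before left it, along the tool's axes as they then stand; what a row does not reach is not made up. A row lasts 1/8 s, in which the tool goes at most 62.5 mm and 10.7 degrees, less where a joint would pass 70% of its speed; a pose out of reach is approached as far as the arm can. A call is refused whole if a number of a shift passes 0.0625 or a number of a turn 10.7, either way. A call with a gripper value outside its range is refused whole. "hand" is the closure, from -1 (fully open) to 1 (shut), set as the call begins (left out, the last holds). The fingers move at their own pace and stop on an object; "grip_force" is the grip in N (left out, the last holds). Time passes only in rows, so rows that do not move let the fingers close. It gives the time, the measured TCP pose, the force, the opening and the grip force at its end, in the units of the state.
- r.get_obs(): the state, without advancing time (a new reading comes with each control period).
- eyes.grab_frame(name): name is "scene" or "top" or "wrist"; returns (picture, depth): 480x640x3 uint8, red, green, blue; 480x640 float32, m along the optical axis (not along the pixel's ray), 0 where there is no reading.
- eyes.calibration(name): a dict with "fov_y" (degrees; the focal length in pixels is half the picture's height over the tangent of half this angle, whatever the lens; pixels are square), "cx", "cy" (the principal point, pixels), "k1" (the pictures are not rectified: a ray, as slopes to the right and down, at radius r is drawn at 1 + k1 r^2 times it, then the intrinsics apply), "origin" and "attitude" of the camera in the world; the wrist camera has in their place "tool_from_camera" (4x4, takes a point from camera to tool coordinates, whose origin is the TCP and whose axes are the flange's). Camera axes: x right, y up, looking along -z (the intrinsics and any distortion apply to the point x, -y, -z); pixel columns grow to the right and rows downward; lengths in m; the calibration is good to about 2 mm. A picture is of the moment at which its call begins: read the wrist's pose just before it. calibration takes no time and is no camera call.
- ticket.hand_in(): hands the job in; it is judged then, once.
The state is a dict: "clock": time; "joints": joint angles; "qvel": joint speeds; "tau": joint torques, N m; "tcp_pos": TCP position; "orientation": TCP orientation; "contact_force": force on the tool from outside, world axes, zero at the start; "moment": the same for the moment, N m; "grip_width": finger opening in m; "gripper_force": force on a finger pad.
Only numpy, scipy, OpenCV 4.12 (cv2) and the standard library are available. Lean on these libraries where they do the work, as an engineer would, in place of code of your own. Each camera call takes 0.05 s, during which the arm holds its last target. There are 200 camera calls.

## Task

The stubby router cutter is due for changing. Take its tool holder (the one with the wide collet nut) from the plywood rack and lower it, not drop it, into the tapered socket of the tightening stand, flange slots over the two drive keys, until it sits fully home; then swing the clamp lever fully shut so that its nose holds the flange down. Leave the drill's holder standing in the rack.

Things in the scene. Friction and masses are not known exactly. Their poses are not given: they have to be found in the camera images.
- router_nut (a point): Centre of the wide dark collet nut (35 mm diameter, 24 mm high) of the router cutter's tool holder: loose steel, about 0.55 kg, upright in the rack; grasp it here. z: the holder's axis, up. From here along z: stubby 16 mm cutter up to +40 mm; neck 29 mm thick from -30 to -12; 50 mm flange -48 to -30; taper shank -96 to -48; pull stud to -118.
- router_flange (a point): Centre of that flange's underside, 48 mm below router_nut, same axes. Two opposite drive slots, on the +x and -x sides, 16 mm wide, cut through the flange's whole thickness from the rim to 17 mm off the axis; a half turn makes no difference. Taper below: 31.8 mm diameter here, 17.8 mm 48 mm lower; the pull stud is 13 mm thick.
- drill_nut (a point): Centre of the slim collet nut (19 mm diameter, 20 mm high) of the other tool holder in the rack, which carries a thin drill; leave it alone. Same taper and flange (underside 46 mm below this point); drill tip 42 mm above it.
- socket (a point): Centre of the mouth of the stand's tapered socket, on its flat top, 84 mm above the bench; z up. Mouth 31 mm wide, matching taper, slippery, deep enough for the stud. Two drive keys stand on the top at +x and -x, 18 to 30 mm off the axis, 13 mm wide, 10 mm high, bevelled to 7 mm. Fully home, router_flange is 2.5 mm above this point; stood on top of the keys 10 mm, and then the clamp cannot shut.
- stand: The fixed tightening stand, origin on the bench under the socket's axis, axes as socket: an aluminium sleeve 72 mm in diameter, 84 mm high, on a grey base plate 14 mm thick, 100 mm along x, from -94 to +52 mm along y; on the -y side a post with the clamp lever.
- clamp_pivot (a point): On the lever's upright pivot axis, 72 mm from the socket's axis on its -y side, at the lever's underside, 22.5 mm above the sleeve's top. The lever is a flat bar 9 mm thick with two arms: a nose 53.5 mm long that passes 2 mm over the flange of a seated holder, and opposite to it the handle arm. A bolt head on the pivot rises 20 mm above this point.
- clamp_knob (a point): Centre of the black upright knob (18 mm diameter, 40 mm high) at the end of the lever's handle arm, 70 mm from the pivot axis and 35 mm above the lever's underside. With the lever shut it lies in the -y direction of the socket's frame, 142 mm from the socket's axis.
- clamp (a joint): Angle of the clamp lever in rad: 0 = fully shut at its stop, nose pointing to the socket's axis; up to 1.75 = open. Opening swings the knob clockwise seen from above (from -y towards -x of the socket's frame), closing counter-clockwise. It turns with about 1 N at the knob and stays where it is left.
- rack_top (a point): Centre of the top of the fixed plywood rack, 90 mm above the bench: a board 84 mm (x) by 270 mm (y), 15 mm thick, with three 37 mm bores at y = -90, 0 and +90 mm. The two holders stand in the bores at -90 and 0, either way round, flange on the board; the third is empty.
Things that resemble listed ones, but are neither listed nor needed, are in the scene too. What is shaped like the part that bears router_nut but pink is not meant.

How it is judged:
By the outcome, as a careful person would: the job done as asked, in the order asked, and still so for the second after the job is handed in, with the robot touching nothing.
It also fails if it takes over 58 s, if anything falls off the work surface, if the arm or the gripper's body presses on something with over 40 N, if the wrist force passes 120 N, or if a joint passes its speed limit or range.

## Working session

There is one attempt and no reset: what is moved stays moved. The work goes in short steps, Python scripts to look and compute and a tool call to move; the robot and the scene stay as the last step left them, time stands still between calls to the robot, and variables do not carry over. Pictures are saved under pics/ and viewed, at most 10 in all, crops included, and the job is handed in when it is done.

Besides the shell and the picture viewer there is one more tool, called after "Call:" in YAML: its name, and indented under it one key for each argument. arm_command: Moves the arm, as the interface text tells. Its arguments: {"type":"object","properties":{"plan":{"type":"string"},"hand":{"type":"number"},"grip_force":{"type":"number"}},"required":["plan"]}

```bash
mkdir -p pics; cat > h.py <<'E'
import numpy as np, cv2
from scipy.spatial.transform import Rotation as R
from bench import r, eyes, ticket
def cam(name, obs=None):
    c=eyes.calibration(name); f=240/np.tan(np.radians(c['fov_y'])/2)
    if name=='wrist':
        T=np.array(c['tool_from_camera']); W=np.eye(4); W[:3,:3]=R.from_rotvec(obs['orientation']).as_matrix(); W[:3,3]=obs['tcp_pos']; T=W@T
    else:
        T=np.eye(4); a=np.array(c['attitude']); T[:3,3]=c['origin']
        T[:3,:3]=a if a.shape==(3,3) else (R.from_rotvec(a).as_matrix() if a.size==3 else R.from_quat(a).as_matrix())
    return c,f,T
def ray(name,uv,obs=None):
    c,f,T=cam(name,obs); uv=np.atleast_2d(np.asarray(uv,float))
    K=np.array([[f,0,c['cx']],[0,f,c['cy']],[0,0,1.]])
    p=(uv-[c['cx'],c['cy']])/f; q=p.copy()
    for _ in range(30): q=p/(1+c['k1']*(q**2).sum(1,keepdims=True))
    d=np.c_[q[:,0],-q[:,1],-np.ones(len(q))]
    return T[:3,3], d@T[:3,:3].T
def onplane(name,uv,z,obs=None):
    o,d=ray(name,uv,obs); return o+d*((z-o[2])/d[:,2])[:,None]
def bydepth(name,uv,dep,obs=None):
    o,d=ray(name,uv,obs); uv=np.atleast_2d(uv).astype(int); return o+d*dep[uv[:,1],uv[:,0]][:,None]
def cloud(name,dep,obs=None):
    v,u=np.mgrid[0:480,0:640]; uv=np.c_[u.ravel(),v.ravel()]
    return bydepth(name,uv,dep,obs).reshape(480,640,3)
def grab(name,fn):
    obs=r.get_obs(); p,d=eyes.grab_frame(name); cv2.imwrite('pics/'+fn+'.png',p[:,:,::-1]); np.savez('pics/'+fn+'.npz',p=p,d=d,tcp=obs['tcp_pos'],ori=obs['orientation']); return p,d,obs
E
python3 - <<'E'
from h import *
print(r.get_obs())
for n in('scene','top','wrist'): print(n,eyes.calibration(n))
for n in('scene','top'): grab(n,n+'0')
E
```

```text
{'clock': 0.0, 'joints': array([ 1.1539143 ,  0.47778875,  0.02235734,  1.55644909, -0.01149033,
        1.10928461, -0.0830928 ]), 'qvel': array([ 0.00125824,  0.00187384, -0.00049982, -0.00021457, -0.00050363,
        0.00109879, -0.00086626]), 'tau': array([-1.21029858e-03, -5.96451902e+01,  1.60721295e+00, -2.81200737e+01,
        1.24255262e-02,  9.34130891e-03,  8.16309034e-05]), 'tcp_pos': array([ 0.20493642, -0.64254977,  0.24433464]), 'orientation': array([-3.10249045e+00, -4.82866963e-01,  6.66339154e-04]), 'contact_force': array([-0.33824104,  0.34465347, -0.71226831]), 'moment': array([-0.01666946, -0.03919226,  0.0226701 ]), 'gripper_force': 0.0, 'grip_width': 0.0850152859636234}
scene {'fov_y': 43.06454804737267, 'cx': 317.1558782287495, 'cy': 236.04756000536142, 'k1': 0.00698252431556341, 'origin': array([0.17097381, 0.85218977, 0.71018136]), 'attitude': array([ 0.28495855, -1.27094202, -2.36687002])}
top {'fov_y': 42.64485185212719, 'cx': 315.4123040152069, 'cy': 244.32289835906903, 'k1': -0.1656547555892047, 'origin': array([0.4268733 , 0.05321382, 1.11596974]), 'attitude': array([ 0.12714179, -0.15781185, -1.5631982 ])}
wrist {'fov_y': 60.74292832621709, 'cx': 321.873948063263, 'cy': 235.04814647985873, 'k1': -0.0667324094458317, 'tool_from_camera': array([[-3.29704885e-04,  9.61978872e-01,  2.73123674e-01,
         6.95530669e-02],
       [ 9.99999928e-01,  2.65460887e-04,  2.72173758e-04,
         8.70600369e-04],
       [ 1.89321752e-04,  2.73123744e-01, -9.61978890e-01,
        -1.28074658e-01],
       [ 0.00000000e+00,  0.00000000e+00,  0.00000000e+00,
         1.00000000e+00]])}
```

View pics/scene0.png

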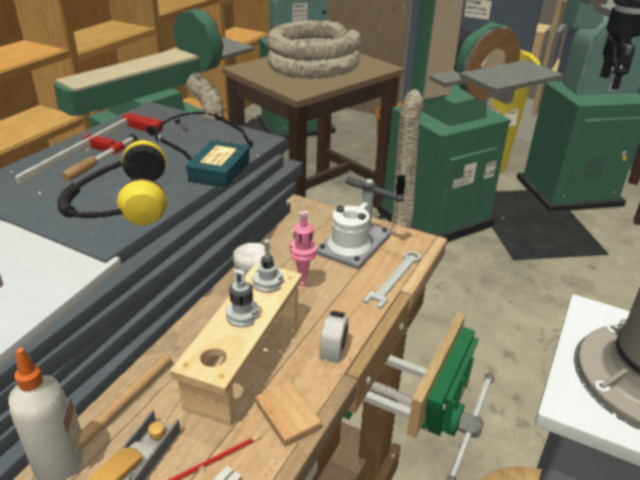

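View pics/top0.png

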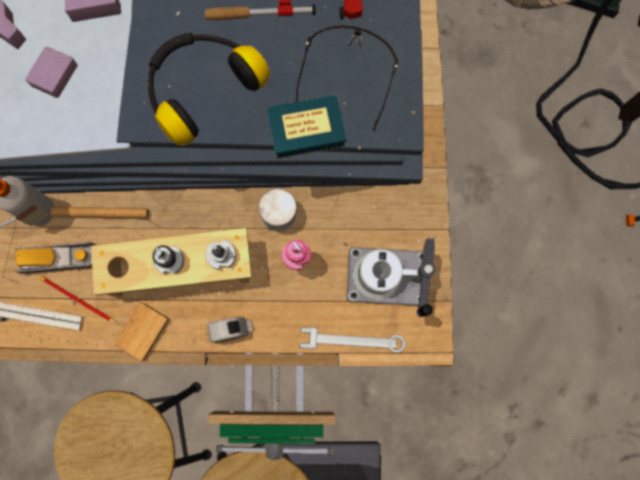

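The router holder is at about (168,259) in the top view, the drill at (220,254), the pink decoy at (295,254) and the stand at (380,272). The lever is open, with its knob at (425,310). Next I'll measure by depth.

```bash
python3 - <<'E'
from h import *
z=np.load('pics/top0.npz'); P=cloud('top',z['d']); p=z['p']
a=cv2.resize(p[225:320,80:260],None,fx=4.4,fy=4.4,interpolation=cv2.INTER_CUBIC)[:, :800]
b=cv2.resize(p[225:325,330:450],None,fx=5,fy=5,interpolation=cv2.INTER_CUBIC)
cv2.imwrite('pics/b.png',b[:,:,::-1])
s=np.load('pics/scene0.npz'); S=cloud('scene',s['d'])
def st(n,m,C):
    q=C[m]; print(n,len(q),q.mean(0).round(4),np.ptp(q,axis=0).round(4))
for n,C in(('top',P),('scene',S)):
    X,Y,Z=C[...,0],C[...,1],C[...,2]
    area=(X>.3)&(X<.65)&(Y>-.4)&(Y<.5)
    for lo,hi in((.08,.0875),(.0875,.095),(.1,.112),(.112,.13),(.13,.16),(.16,.21)):
        m=(area&(Z>lo)&(Z<hi)).astype(np.uint8)
        k,l,ss,c=cv2.connectedComponentsWithStats(m)
        for i in range(1,k):
            if ss[i,4]>12: st((n,lo,c[i].round(0)),l==i,C)
E
```

```text
('top', 0.08, array([308., 251.])) 19 [0.6046 0.0455 0.0859] [0.0156 0.0051 0.0044]
('top', 0.08, array([284., 252.])) 16 [0.6021 0.0873 0.0863] [0.0104 0.0051 0.0026]
('top', 0.08, array([381., 270.])) 978 [ 0.5723 -0.0795  0.0835] [0.0709 0.0761 0.0074]
('top', 0.08, array([110., 264.])) 32 [0.5807 0.3857 0.0843] [0.0271 0.0128 0.0074]
('top', 0.08, array([302., 263.])) 61 [0.5845 0.0558 0.0859] [0.0207 0.0271 0.0068]
('top', 0.08, array([286., 260.])) 17 [0.5889 0.0825 0.0865] [0.0068 0.0135 0.0024]
('top', 0.08, array([290., 265.])) 24 [0.5797 0.0758 0.0858] [0.0105 0.017  0.0044]
('top', 0.08, array([413., 272.])) 21 [ 0.5693 -0.1345  0.082 ] [0.0084 0.0134 0.0073]
('top', 0.08, array([212., 281.])) 20 [0.5527 0.2074 0.0851] [0.005  0.0223 0.0066]
('top', 0.0875, array([168., 262.])) 5156 [0.5841 0.2839 0.0901] [0.1153 0.277  0.0075]
('top', 0.0875, array([284., 254.])) 28 [0.5993 0.0864 0.0888] [0.0207 0.0085 0.0039]
('top', 0.0875, array([308., 255.])) 24 [0.5973 0.0457 0.0896] [0.0171 0.0084 0.0057]
('top', 0.0875, array([383., 255.])) 52 [ 0.5965 -0.0813  0.0918] [0.0129 0.0
[... 2629 characters left out ...]

('scene', 0.112, array([267., 271.])) 209 [0.5897 0.1997 0.1218] [0.0292 0.0314 0.0176]
('scene', 0.112, array([242., 307.])) 156 [0.5782 0.2899 0.1208] [0.0296 0.0243 0.0179]
('scene', 0.13, array([401., 184.])) 141 [ 0.4971 -0.136   0.1465] [0.019  0.0218 0.0297]
('scene', 0.13, array([303., 221.])) 160 [0.5974 0.069  0.1427] [0.0249 0.0248 0.0289]
('scene', 0.13, array([267., 260.])) 167 [0.5918 0.1964 0.1424] [0.0215 0.0175 0.0298]
('scene', 0.13, array([241., 293.])) 464 [0.5797 0.2876 0.1449] [0.0354 0.0345 0.0299]
('scene', 0.16, array([267., 245.])) 49 [0.593  0.1941 0.1693] [0.0087 0.0076 0.0162]
('scene', 0.16, array([240., 276.])) 119 [0.584  0.283  0.1708] [0.0162 0.0151 0.0186]
```

View pics/b.png

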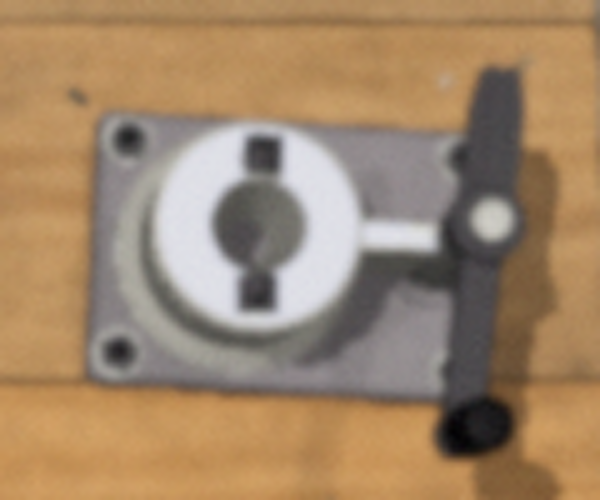

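```bash
cat >> h.py <<'E'
def plan(wps, vmax=.055, amax=9, start=None):
    """wps: list of (x,y,z,beta_deg); beta = world heading of tool y. Prints rows."""
    o=r.get_obs(); M=R.from_rotvec(o['orientation']).as_matrix()
    p=np.array(o['tcp_pos']); b=np.degrees(np.arctan2(M[1,1],M[0,1]))
    print('at',p.round(4),'beta',round(b,2),'zaxis',M[:,2].round(4),'t',round(o['clock'],2),'F',np.round(o['contact_force'],1))
    for x,y,z,bt in wps:
        t=np.array([x,y,z]); n=int(max(np.ceil(np.linalg.norm(t-p)/vmax),np.ceil(abs(bt-b)/amax),1)); rows=[]
        for i in range(n):
            q=p+(t-p)/(n-i); w=-(bt-b)/(n-i); c,s=np.cos(np.radians(b)),np.sin(np.radians(b))
            d=q-p; a=np.array([-s*d[0]+c*d[1], c*d[0]+s*d[1], -d[2]]).round(4); w=round(w,1)
            rows.append('%g %g %g %g'%(*a,w))
            p=p+np.array([-s*a[0]+c*a[1], c*a[0]+s*a[1], -a[2]]); b-=w
        print(n,'; '.join(rows))
E
python3 -c "
from h import *
plan([(.48,-.25,.31,-35),(.583,.281,.29,-2)])"
```

```text
at [ 0.2049 -0.6426  0.2444] beta -72.31 zaxis [-6.0e-04  1.5e-03 -1.0e+00] t 0.1 F [-0.5  0.   1.6]
9 0.0424 -0.0323 -0.0073 -4.1; 0.0446 -0.0292 -0.0073 -4.2; 0.0466 -0.0258 -0.0073 -4.1; 0.0483 -0.0224 -0.0073 -4.2; 0.0498 -0.0188 -0.0073 -4.1; 0.051 -0.0152 -0.0073 -4.2; 0.052 -0.0114 -0.0073 -4.1; 0.0527 -0.0077 -0.0072 -4.2; 0.0532 -0.0038 -0.0073 -4.1
10 0.0494 -0.022 0.002 -3.3; 0.0506 -0.0192 0.002 -3.3; 0.0516 -0.0162 0.002 -3.3; 0.0524 -0.0132 0.002 -3.3; 0.0531 -0.0102 0.002 -3.3; 0.0536 -0.0071 0.002 -3.3; 0.054 -0.004 0.002 -3.3; 0.0541 -0.0009 0.002 -3.3; 0.054 0.0023 0.002 -3.3; 0.0539 0.0054 0.002 -3.3
```

Call:
arm_command:
  plan: "0.042 -0.032 -0.007 -4.1; 0.045 -0.029 -0.007 -4.2; 0.047 -0.026 -0.007 -4.1; 0.048 -0.022 -0.007 -4.2; 0.05 -0.019 -0.007 -4.1; 0.051 -0.015 -0.007 -4.2; 0.052 -0.011 -0.007 -4.1; 0.053 -0.008 -0.007 -4.2; 0.053 -0.004 -0.007 -4.1; 0.049 -0.022 0.002 -3.3; 0.051 -0.019 0.002 -3.3; 0.052 -0.016 0.002 -3.3; 0.052 -0.013 0.002 -3.3; 0.053 -0.01 0.002 -3.3; 0.054 -0.007 0.002 -3.3; 0.054 -0.004 0.002 -3.3; 0.054 -0.001 0.002 -3.3; 0.054 0.002 0.002 -3.3; 0.054 0.005 0.002 -3.3; 0 0 0 0"
  hand: -1

```text
clock: 2.6
tcp_pos: [0.5821, 0.2857, 0.2874]
orientation: [-2.249, -2.188, -0.001]
contact_force: [0.0, -0.9, -0.3]
grip_width: 0.0854
gripper_force: 0.0
```

```bash
python3 - <<'E'
from h import *
p,d,o=grab('wrist','w1')
print(o['clock'],o['tcp_pos'],o['orientation'])
P=cloud('wrist',d,o); X,Y,Z=P[...,0],P[...,1],P[...,2]
near=np.hypot(X-.583,Y-.281)<.04
for lo,hi in((.086,.094),(.102,.112),(.13,.145),(.145,.155),(.158,.19)):
    m=near&(Z>lo)&(Z<hi)&(d>0)
    if m.sum()>20:
        q=P[m]; print(lo,m.sum(),q.mean(0).round(4),((q.max(0)+q.min(0))/2).round(4),np.ptp(q,axis=0).round(4))
E
```

```text
2.6 [0.58209013 0.28568441 0.28735299] [-2.24892472e+00 -2.18825621e+00 -5.03193697e-04]
0.086 3967 [0.5804 0.2887 0.0896] [0.5833 0.2809 0.0905] [0.0793 0.0798 0.0069]
0.102 1082 [0.586  0.2924 0.1073] [0.5862 0.2839 0.1065] [0.0481 0.0407 0.0089]
0.13 217 [0.5863 0.2921 0.1383] [0.586  0.2794 0.1375] [0.0355 0.0353 0.0149]
0.145 1476 [0.5861 0.2823 0.1488] [0.5862 0.2794 0.15  ] [0.0344 0.0347 0.0099]
0.158 467 [0.5861 0.2814 0.1727] [0.586  0.2797 0.1684] [0.0159 0.0119 0.0208]
```

View pics/w1.png

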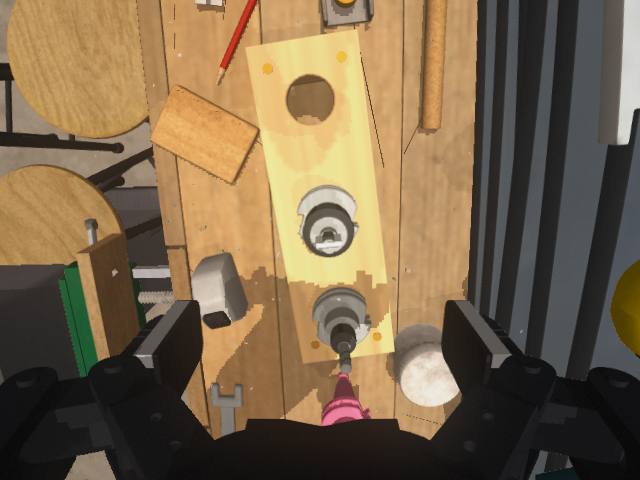

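```bash
python3 - <<'E'
from h import *
z=np.load('pics/w1.npz'); o=dict(tcp_pos=z['tcp'],orientation=z['ori']); p,d=z['p'],z['d']
P=cloud('wrist',d,o)
c,f,T=cam('wrist',o)
cx,cy=.586,.2795
# project ring points at z=.108, sample depth-derived Z and brightness
def proj(q):
    a=(q-T[:3,3])@T[:3,:3]; s=np.c_[a[:,0]/-a[:,2],-a[:,1]/-a[:,2]]; s=s*(1+c['k1']*(s**2).sum(1,keepdims=True)); return s*f+[c['cx'],c['cy']]
th=np.arange(-180,180,4)
Zr=[]
for rr in(.020,.022,.0235):
    uv=proj(np.c_[cx+rr*np.cos(np.radians(th)),cy+rr*np.sin(np.radians(th)),th*0+.108])
    Zr.append([P[int(round(v)),int(round(u)),2] for u,v in uv])
for t,a in zip(th,np.array(Zr).T): print(t,(a*1000).round(0).astype(int),end=' ')
cv2.imwrite('pics/w1c.png',cv2.resize(p[170:270,280:380],None,fx=6,fy=6,interpolation=cv2.INTER_CUBIC)[:,:,::-1])
E
```

```text
-180 [90 90 89] -176 [95 90 90] -172 [108  88  89] -168 [107  90  89] -164 [108 107  90] -160 [145 107 107] -156 [145 108 107] -152 [148 143 106] -148 [149 146 108] -144 [147 147 147] -140 [149 148 146] -136 [149 149 147] -132 [151 149 148] -128 [151 150 149] -124 [150 150 149] -120 [150 150 150] -116 [176 178 150] -112 [176 178 177] -108 [177 177 177] -104 [178 177 151] -100 [178 177 177] -96 [177 178 178] -92 [178 176 176] -88 [177 177 176] -84 [178 177 176] -80 [416 177 176] -76 [177 178 176] -72 [178 177 150] -68 [178 178 151] -64 [177 177 150] -60 [177 151 151] -56 [150 151 149] -52 [150 150 151] -48 [150 150 148] -44 [150 149 147] -40 [149 149 148] -36 [150 147 146] -32 [149 149 146] -28 [149 147 107] -24 [146 145 108] -20 [148 108 109] -16 [144 108 106] -12 [135 416  89] -8 [93 95 93] -4 [90 90 90] 0 [89 89 90] 4 [107  90  90] 8 [108  91  89] 12 [108  88  90] 16 [107 107  89] 20 [105 107 106] 24 [108 109 107] 28 [107 107 109] 32 [108 108 107] 36 [108 107 108] 40 [108 109 107] 44 [107 108 108] 48 [108 108 107] 52 [108 107 107] 56 [108 106 107] 60 [108 107 108] 64 [107 107 109] 68 [107 107 108] 72 [108 107 107] 76 [108 108 106] 80 [108 107 109] 84 [107 107 107] 88 [108 108 109] 92 [106 108 108] 96 [108 108 108] 100 [109 108 108] 104 [108 106 108] 108 [108 107 107] 112 [107 108 107] 116 [108 108 109] 120 [106 109 107] 124 [108 107 106] 128 [108 108 108] 132 [108 109 107] 136 [109 107 108] 140 [108 107 108] 144 [106 107 109] 148 [107 106 109] 152 [107 108 107] 156 [106 108 107] 160 [108 108 107] 164 [108 108 107] 168 [89 89 88] 172 [89 90 89] 176 [91 90 90]
```

View pics/w1c.png

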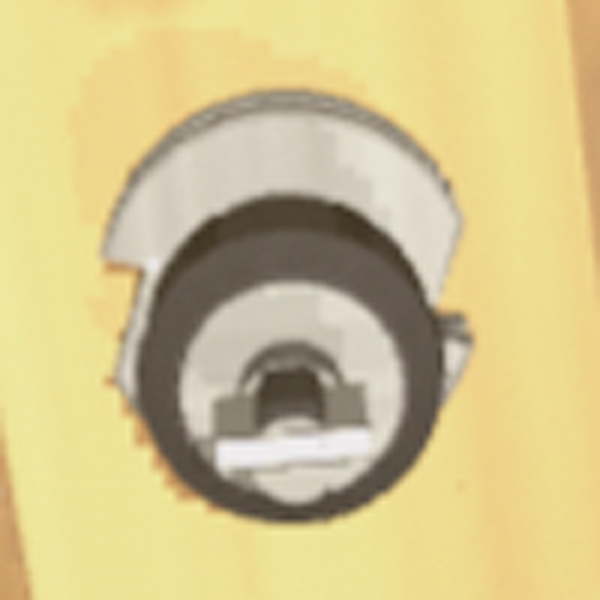

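```bash
python3 - <<'E'
from h import *
z=np.load('pics/w1.npz'); o=dict(tcp_pos=z['tcp'],orientation=z['ori'])
cr=np.array([(103,262),(115,378),(462,215),(472,340),(445,308)],float)
q=onplane('wrist',cr/6+[280,170],.108,o); print(q.round(4)); 
for a in q: print(np.hypot(*(a[:2]-[.586,.2795])).round(4),np.degrees(np.arctan2(a[1]-.2795,a[0]-.586)).round(1))
plan([(.586,.2795,.20,0),(.586,.2795,.143,0)])
E
```

```text
[[0.5632 0.2851 0.108 ]
 [0.5641 0.2696 0.108 ]
 [0.6092 0.29   0.108 ]
 [0.6104 0.2735 0.108 ]
 [0.607  0.2778 0.108 ]]
0.0235 166.2
0.0241 -155.8
0.0255 24.3
0.0252 -13.9
0.021 -4.6
at [0.5829 0.2824 0.2874] beta -1.79 zaxis [-1.9e-03  5.0e-04 -1.0e+00] t 2.65 F [ 0.4 -0.4 -0.6]
2 -0.0014 0.0016 0.0437 -0.9; -0.0015 0.0016 0.0437 -0.9
2 0 -0 0.0285 0; 0 -0 0.0285 0
```

Call:
arm_command:
  plan: "-0.0015 0.0015 0.026 -1.7; -0.0015 0.0015 0.026 -1.7; 0 0 0 0; 0 0 0 0"

```text
clock: 3.15
tcp_pos: [0.5873, 0.2765, 0.2373]
orientation: [2.196, 2.246, 0.001]
contact_force: [-0.5, 0.6, -0.1]
grip_width: 0.0854
gripper_force: 0.0
```

```bash
python3 - <<'E'
from h import *
p,d,o=grab('wrist','w2')
P=cloud('wrist',d,o); X,Y,Z=P[...,0],P[...,1],P[...,2]
near=np.hypot(X-.586,Y-.2795)<.03
for lo,hi in((.102,.112),(.145,.155),(.158,.19)):
    m=near&(Z>lo)&(Z<hi)&(d>0); q=P[m]; print(lo,m.sum(),((q.max(0)+q.min(0))/2).round(4),np.ptp(q,axis=0).round(4))
c,f,T=cam('wrist',o)
a=(np.array([[.586,.2795,.12]])-T[:3,3])@T[:3,:3]; u=int(c['cx']+f*a[0,0]/-a[0,2]); v=int(c['cy']+f*a[0,1]/a[0,2]); u-=65;v-=65
print(u,v); cv2.imwrite('pics/w2c.png',cv2.resize(p[v:v+130,u:u+130],None,fx=4.6,fy=4.6,interpolation=cv2.INTER_CUBIC)[:,:,::-1])
plan([])
E
```

```text
0.102 1509 [0.5864 0.2851 0.1067] [0.0475 0.0384 0.0094]
0.145 2124 [0.5862 0.2791 0.1499] [0.0348 0.0349 0.0098]
0.158 746 [0.586  0.2796 0.1686] [0.0159 0.012  0.0209]
253 163
at [0.5875 0.2769 0.2377] beta 1.31 zaxis [ 1.8e-03  6.0e-04 -1.0e+00] t 3.2 F [-0.6 -0.8  0.3]
```

View pics/w2c.png

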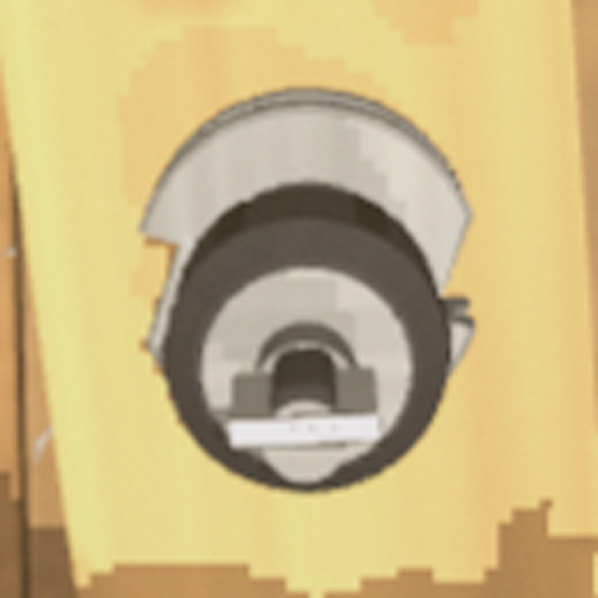

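```bash
python3 - <<'E'
from h import *
z=np.load('pics/w2.npz'); o=dict(tcp_pos=z['tcp'],orientation=z['ori']); p,d=z['p'],z['d']
P=cloud('wrist',d,o); c,f,T=cam('wrist',o)
def proj(q):
    a=(q-T[:3,3])@T[:3,:3]; s=np.c_[a[:,0]/-a[:,2],a[:,1]/a[:,2]]; s=s*(1+c['k1']*(s**2).sum(1,keepdims=True)); return s*f+[c['cx'],c['cy']]
xs=np.arange(-.027,.0271,.001)
for y in np.arange(.027,-.024,-.001):
    uv=np.rint(proj(np.c_[.5861+xs,xs*0+.2794+y,xs*0+.108])).astype(int)
    Z=P[uv[:,1],uv[:,0],2]
    print('%4d '%round(y*1000)+''.join('.' if q<.094 else ('-' if q<.105 else ('#' if q<.111 else ('n' if q<.147 else 'T'))) for q in Z))
# flange centre from arc: top-surface outer boundary
m=(np.abs(P[...,2]-.108)<.003)&(np.hypot(P[...,0]-.586,P[...,1]-.2795)<.03); q=P[m][:,:2]
ang=np.degrees(np.arctan2(q[:,1]-.2794,q[:,0]-.5861)); rad=np.hypot(q[:,0]-.5861,q[:,1]-.2794)
for a in range(20,170,10):
    k=(ang>a)&(ang<a+10); print(a+5,rad[k].max().round(4),end='  ')
E
```

```text
27 ............................--.........................
  26 ....................-------------......................
  25 ...................----#########-----..................
  24 ................----##############--#--................
  23 ...............---###################----..............
  22 .............--#########################--.............
  21 ............--###########################--............
  20 ...........-###############################-...........
  19 ..........-#################################-..........
  18 .........-###################################-.........
  17 T.......-################T####################-........
  16 ........#######################################........
  15 .......########################################-.......
  14 ......-#########################################-.T....
  13 ......#################nnnnnnnn##################......
  12 ......##############nnnnnnnnnnnnnnn##############......
  11 .....#############nnnnnnnnnnnnnnnnnnnn############.....
  10 ....#############nnnnnnnnnnnnnnnnnnnnn#############....
   9
[... 1477 characters left out ...]
TTTTTTTTTTTTTTTTTTTTTTTTTTTTTTTTTTnn.......
 -16 ........TnTTTTTTTTTTTTTTTTTTTTTTTTTTTTTTTTTTTTT........
 -17 ........nnTTTTTTTTTTTTTTTTTTTTTTTTTTTTTTTTTTTTn........
 -18 ........nTTTTTTTTTTTTTTTTTTTTTTTTTTTTTTTTTTTTnn........
 -19 ........nnnTTTTTTTTTTTTTTTTTTTTTTTTTTTTTTTTTTnn........
 -20 .........nnTTTTTTTTTTTTTTTTTTTTTTTTTTTTTTTTTTn.........
 -21 ..........TTTTTTTTTTTTTTTTTTTTTTTTTTTTTTTTTTT..........
 -22 ..........nnnTTTTTTTTTTTTTTTTTTTTTTTTTTTTTTnn..........
 -23 ...........nnTTTTTTTTTTTTTTTTTTTTTTTTTTTTTTnn..........
25 0.0249  35 0.0248  45 0.0249  55 0.0249  65 0.0249  75 0.025  85 0.025  95 0.0248  105 0.0248  115 0.0248  125 0.0248  135 0.0247  145 0.0248  155 0.0249  165 0.0247
```

The left slot edge in w2c runs from about (140,234) to the rim corner at (150,345), and the right one from (472,213) to (475,322). That puts the slot axis at about +5.5°, with the nut centre at (0.5861, 0.2794).

```bash
python3 -c "
from h import *
plan([(.5861,.2794,.190,5.5),(.5861,.2794,.133,5.5)],vmax=.024)"
```

```text
at [0.5875 0.2769 0.2377] beta 1.31 zaxis [ 1.8e-03  6.0e-04 -1.0e+00] t 3.2 F [-0.6 -0.8  0.3]
2 0.0012 -0.0007 0.0239 -2.1; 0.0013 -0.0006 0.0238 -2.1
3 0 0 0.019 0; 0 0 0.019 0; 0 0 0.019 0
```

Call:
arm_command:
  plan: "0.0012 -0.0007 0.024 -2.1; 0.0013 -0.0006 0.024 -2.1; 0 0 0.019 0; 0 0 0.019 0; 0 0 0.019 0; 0 0 0 0; 0 0 0 0; 0 0 0 0"

```text
clock: 4.2
tcp_pos: [0.5859, 0.28, 0.1322]
orientation: [2.11, 2.327, 0.002]
contact_force: [-0.3, -0.6, 0.2]
grip_width: 0.0853
gripper_force: 0.0
```

```bash
python3 -c "
from h import *
plan([(.5861,.2794,.133,5.5)])"
```

```text
at [0.5859 0.28   0.1322] beta 5.59 zaxis [ 1.4e-03  8.0e-04 -1.0e+00] t 4.2 F [-0.3 -0.6  0.2]
1 -0.0006 0.0001 -0.0008 0.1
```

Call:
arm_command:
  plan: "-0.0006 0 0 0; 0 0 0 0; 0 0 0 0; 0 0 0 0; 0 0 0 0; 0 0 0 0; 0 0 0 0; 0 0 0 0"
  hand: 1
  grip_force: 70

```text
clock: 5.2
tcp_pos: [0.5858, 0.279, 0.1317]
orientation: [2.11, 2.327, 0.001]
contact_force: [0.4, -1.1, 5.7]
grip_width: 0.0332
gripper_force: 69.4
```

Call:
arm_command:
  plan: "0 0 -0.008 0; 0 0 -0.015 0; 0 0 -0.022 0; 0 0 -0.03 0; 0 0 -0.03 0; 0 0 -0.03 0; 0 0 -0.03 0; 0 0 -0.022 0; 0 0 -0.013 0; 0 0 0 0; 0 0 0 0"

```text
clock: 6.58
tcp_pos: [0.585, 0.2786, 0.3303]
orientation: [-2.11, -2.327, 0.003]
contact_force: [-0.1, -0.2, -6.0]
grip_width: 0.0333
gripper_force: 70.4
```

```bash
python3 - <<'E'
from h import *
plan([(.571,-.0785,.33,-3.4)],vmax=.04)
E
```

```text
at [0.585  0.2786 0.3303] beta 5.6 zaxis [-0.0015 -0.001  -1.    ] t 6.58 F [-0.1 -0.2 -6. ]
9 -0.0393 -0.0054 0 1; -0.0394 -0.0047 0 1; -0.0395 -0.004 0 1; -0.0396 -0.0034 0 1; -0.0396 -0.0027 0.0001 1; -0.0397 -0.002 0 1; -0.0397 -0.0013 0.0001 1; -0.0397 -0.0006 0 1; -0.0397 0.0002 0.0001 1
```

Call:
arm_command:
  plan: "-0.039 -0.0054 0 1; -0.045 -0.005 0 1; -0.05 -0.005 0 1; -0.05 -0.0034 0 1; -0.05 -0.0027 0 1; -0.05 -0.002 0 1; -0.05 -0.0013 0 1; -0.05 -0.0006 0 1; -0.045 0 0 1; -0.02 0 0 0; 0 0 0 0; 0 0 0 0; 0 0 0 0; 0 0 0 0"

```text
clock: 8.32
tcp_pos: [0.5704, -0.1697, 0.3314]
orientation: [2.284, 2.157, 0.0]
contact_force: [-0.2, 0.7, -5.7]
grip_width: 0.0334
gripper_force: 70.6
```

```bash
python3 - <<'E'
from h import *
p,d,o=grab('wrist','w3')
plan([])
P=cloud('wrist',d,o); X,Y,Z=P[...,0],P[...,1],P[...,2]
a=np.hypot(X-.572,Y+.079)<.045
m=a&(Z>.08)&(Z<.088); q=P[m]; print('top',m.sum(),((q.max(0)+q.min(0))/2).round(4),np.ptp(q,axis=0).round(4))
(cx,cy),rr=cv2.minEnclosingCircle(q[:,:2].astype(np.float32)); print(cx,cy,rr)
for s in(1,-1):
    m=a&(Z>.0885)&(Z<.1)&(s*(X-.572)>.01); q=P[m]; print('key',m.sum(),q.mean(0).round(4),((q.max(0)+q.min(0))/2).round(4),np.ptp(q,axis=0).round(4),'z',np.percentile(q[:,2],[50,95]).round(4))
for lo,hi in((.109,.119),(.12,.132),(.14,.17)):
    m=(np.hypot(X-.568,Y+.15)<.09)&(Z>lo)&(Z<hi); q=P[m]
    if len(q): print('lever',lo,len(q),q.mean(0).round(4),q.min(0).round(4),q.max(0).round(4))
E
```

```text
at [ 0.5703 -0.17    0.3314] beta -3.33 zaxis [ 2.e-04  1.e-04 -1.e+00] t 8.38 F [-0.3  0.  -5.4]
top 3959 [ 0.5736 -0.084   0.0839] [0.0711 0.0794 0.0078]
0.5729153156280518 -0.08394338190555573 0.0399131216108799
key 230 [ 0.5975 -0.0818  0.0928] [ 0.5977 -0.0815  0.0921] [0.0126 0.0131 0.0069] z [0.0931 0.0948]
key 230 [ 0.5503 -0.0793  0.0925] [ 0.5501 -0.0792  0.092 ] [0.0121 0.0139 0.0068] z [0.0929 0.0947]
lever 0.109 2175 [ 0.5656 -0.151   0.1149] [ 0.4946 -0.1667  0.109 ] [ 0.623  -0.1336  0.119 ]
lever 0.12 510 [ 0.5638 -0.151   0.1237] [ 0.4994 -0.1643  0.12  ] [ 0.5814 -0.1335  0.1318]
lever 0.14 562 [ 0.5025 -0.1414  0.1572] [ 0.4919 -0.1512  0.1406] [ 0.5098 -0.1334  0.1625]
```

View pics/w3.png

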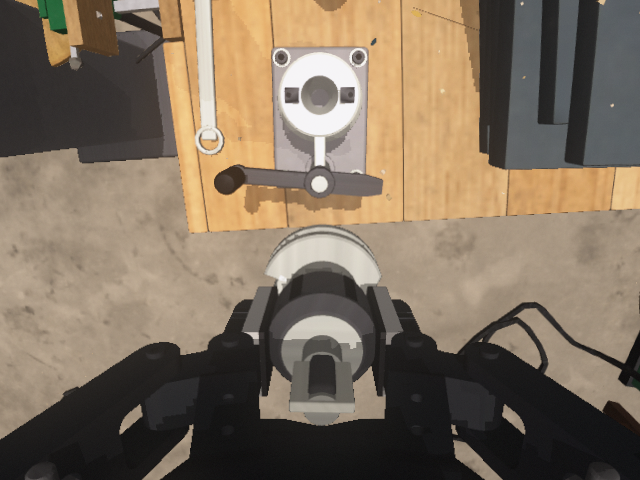

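```bash
python3 - <<'E'
from h import *
z=np.load('pics/w3.npz'); d=z['d']
c,f,_=cam('top'); c=eyes.calibration('wrist'); f=240/np.tan(np.radians(c['fov_y'])/2); T=np.array(c['tool_from_camera'])
o=dict(tcp_pos=np.zeros(3),orientation=np.zeros(3)); P=cloud('wrist',d,o)  # tool frame
X,Y,Z=P[...,0],P[...,1],P[...,2]
m=(np.hypot(X,Y)<.03)&(Z>.02)&(Z<.03)&(d>0); q=P[m]; zt=np.median(q[:,2]); print('flange top z',zt.round(4),m.sum())
m=(np.hypot(X,Y)<.022)&(Z>-.022)&(Z<-.0105)&(d>0);q=P[m]; print('nut top',((q.max(0)+q.min(0))/2).round(4),np.ptp(q,axis=0).round(4),np.median(q[:,2]).round(4))
def proj(q):
    a=(q-T[:3,3])@T[:3,:3]; s=np.c_[a[:,0]/-a[:,2],a[:,1]/a[:,2]]; s=s*(1+c['k1']*(s**2).sum(1,keepdims=True)); return s*f+[c['cx'],c['cy']]
ys=np.arange(-.027,.0271,.0005)
for x in np.arange(.027,-.015,-.001):
    uv=np.rint(proj(np.c_[ys*0+x,ys,ys*0+zt])).astype(int); zz=P[uv[:,1],uv[:,0],2]
    print('%4d '%round(x*1000)+''.join('#' if abs(q-zt)<.004 else ('.' if q>zt else 'n') for q in zz))
g=P[(np.hypot(X,Y)<.03)&(abs(Z-zt)<.003)]; ang=np.degrees(np.arctan2(g[:,0],g[:,1])); rd=np.hypot(g[:,0],g[:,1])
k=(ang>25)&(ang<155)&(rd>.022)
for a in range(30,150,20): print(a+10,rd[(ang>a)&(ang<a+20)].max().round(4),end=' ')
E
```

```text
flange top z 0.0244 3916
nut top [ 0.0026 -0.     -0.0162] [0.032  0.0393 0.0115] -0.0174
  27 .............................................................................................................
  26 ............................................#...##############.#.............................................
  25 .......................................#################################.........n...........................
  24 .........................n........#########################################........n.........................
  23 ..............................##################################################.............n...............
  22 ............................#######################################################..........................
  21 .........................#########################################n###################.......................
  20 ......................##################################################################.....................
  19 ....................#################################################################
[... 3181 characters left out ...]
nnnnnnnnnnnnnnnnnnnnnnnnnnnnnnnnnnnnnnnnnnnnnnnnnnnnnnnnnnnnnnn
 -10 nnnnnnnnnnnnnnnnnnnnnnnnnnnnnnnnnnnnnnnnnnnnnnnnnnnnnnnnnnnnnnnnnnnnnnnnnnnnnnnnnnnnnnnnnnnnnnnnnnnnnnnnnnnnn
 -11 nnnnnnnnnnnnnnnnnnnnnnnnnnnnnnnnnnnnnnnnnnnnnnnnnnnnnnnnnnnnnnnnnnnnnnnnnnnnnnnnnnnnnnnnnnnnnnnnnnnnnnnnnnnnn
 -12 nnnnnnnnnnnnnnnnnnnnnnnnnnnnnnnnnnnnnnnnnnnnnnnnnnnnnnnnnnnnnnnnnnnnnnnnnnnnnnnnnnnnnnnnnnnnnnnnnnnnnnnnnnnnn
 -13 nnnnnnnnnnnnnnnnnnnnnnnnnnnnnnnnnnnnnnnnnnnnnnnnnnnnnnnnnnnnnnnnnnnnnnnnnnnnnnnnnnnnnnnnnnnnnnnnnnnnnnnnnnnnn
 -14 nnnnnnnnnnnnnnnnnnnnnnnnnnnnnnnnnnnnnnnnnnnnnnnnnnnnnnnnnnnnnnnnnnnnnnnnnnnnnnnnnnnnnnnnnnnnnnnnnnnnnnnnnnnnn
40 0.0256 60 0.0257 80 0.0258 100 0.0255 120 0.0253 140 0.025
```

```bash
python3 - <<'E'
from h import *
plan([(.5735,-.081,.33,-2.9),(.5735,-.081,.215,-2.9)],vmax=.03)
E
```

```text
at [ 0.5703 -0.17    0.3314] beta -3.33 zaxis [ 2.e-04  1.e-04 -1.e+00] t 8.38 F [-0.3  0.  -5.4]
3 0.0297 -0.0007 0.0005 -0.1; 0.0297 -0.0006 0.0005 -0.2; 0.0297 -0.0005 0.0004 -0.1
4 -0 -0 0.0288 -0; -0 -0 0.0287 -0; -0 -0 0.0288 -0; -0 -0 0.0287 -0
```

Call:
arm_command:
  plan: "0.023 -0.0007 0.0005 -0.2; 0.023 -0.0006 0.0005 -0.2; 0.023 -0.0005 0 0; 0.02 0 0 0; 0 0 0.028 0; 0 0 0.029 0; 0 0 0.029 0; 0 0 0.029 0; 0 0 0 0; 0 0 0 0; 0 0 0 0"

```text
clock: 9.75
tcp_pos: [0.5744, -0.0817, 0.217]
orientation: [2.277, 2.161, 0.003]
contact_force: [-1.3, -1.0, -5.4]
grip_width: 0.0332
gripper_force: 70.8
```

```bash
python3 - <<'E'
from h import *
plan([(.5735,-.081,.15,-2.9)],vmax=.012)
E
```

```text
at [ 0.5744 -0.0817  0.217 ] beta -3.0 zaxis [ 2.9e-03 -3.0e-04 -1.0e+00] t 9.75 F [-1.3 -1.  -5.4]
6 0.0001 -0.0002 0.0112 -0; 0.0001 -0.0001 0.0112 -0; 0.0001 -0.0002 0.0112 -0; 0.0001 -0.0001 0.0111 -0; 0.0001 -0.0002 0.0112 -0.1; 0.0001 -0.0001 0.0111 -0
```

Call:
arm_command:
  plan: "0.0002 -0.0003 0.011 0; 0.0002 -0.0002 0.011 0; 0 -0.0002 0.011 0; 0 0 0.011 0; 0 0 0.011 0; 0 0 0.011 0; 0 0 0 0; 0 0 0 0; 0 0 0 0"

```text
clock: 10.88
tcp_pos: [0.573, -0.0815, 0.1499]
orientation: [2.278, 2.162, 0.001]
contact_force: [0.5, 0.1, -5.5]
grip_width: 0.0333
gripper_force: 71.0
```

Call:
arm_command:
  plan: "0.0005 0.0005 0.005 0; 0 0 0.004 0; 0 0 0.002 0; 0 0 0.002 0; 0 0 0.001 0; 0 0 0 0; 0 0 0 0"

```text
clock: 11.75
tcp_pos: [0.5732, -0.081, 0.1354]
orientation: [2.279, 2.162, 0.0]
contact_force: [1.1, 0.1, -5.2]
grip_width: 0.0332
gripper_force: 71.0
```

Call:
arm_command:
  plan: "0 0 0.001 0; 0 0 0.001 0; 0 0 0.001 0; 0 0 0.001 0; 0 0 0.001 0; 0 0 0 0; 0 0 0 0"

```text
clock: 12.62
tcp_pos: [0.5731, -0.081, 0.1303]
orientation: [2.279, 2.162, 0.0]
contact_force: [0.1, 0.4, -5.7]
grip_width: 0.0335
gripper_force: 71.0
```

Call:
arm_command:
  plan: "0 0 0.001 0; 0 0 0.0005 0; 0 0 0.0005 0; 0 0 0.0005 0; 0 0 0 0; 0 0 0 0"

```text
clock: 13.38
tcp_pos: [0.5731, -0.0809, 0.1281]
orientation: [2.279, 2.162, -0.0]
contact_force: [-1.9, 1.1, 1.9]
grip_width: 0.033
gripper_force: 71.7
```

Call:
arm_command:
  plan: "0 0 0.0005 0; 0 0 0.0005 0; 0 0 0 0; 0 0 0 0"

```text
clock: 13.88
tcp_pos: [0.5732, -0.0809, 0.1279]
orientation: [2.279, 2.162, -0.0]
contact_force: [-5.3, 1.1, 8.9]
grip_width: 0.0332
gripper_force: 72.6
```

Call:
arm_command:
  plan: "0 0 0 0; 0 0 0 0; 0 0 0 0; 0 0 0 0; 0 0 0 0; 0 0 -0.01 0; 0 0 -0.03 0; 0 0 -0.04 0; 0 0 -0.03 0; 0 0 0 0; 0 0 0 0"
  hand: -1

```text
clock: 15.25
tcp_pos: [0.5727, -0.0811, 0.2366]
orientation: [-2.279, -2.162, 0.001]
contact_force: [0.5, -0.4, -0.4]
grip_width: 0.0853
gripper_force: 0.0
```

```bash
python3 - <<'E'
from h import *
p,d,o=grab('wrist','w4')
plan([])
P=cloud('wrist',d,o); X,Y,Z=P[...,0],P[...,1],P[...,2]
a=np.hypot(X-.574,Y+.08)<.03
for lo,hi in((.098,.111),(.14,.1515),(.158,.19)):
    m=a&(Z>lo)&(Z<hi)&(d>0); q=P[m]; print(lo,len(q),((q.max(0)+q.min(0))/2).round(4),np.median(q,0).round(4))
t=np.load('pics/top0.npz')
E
```

```text
at [ 0.5724 -0.0811  0.236 ] beta -3.01 zaxis [-0.0015  0.     -1.    ] t 15.3 F [ 1.1  0.3 -0.7]
0.098 1486 [ 0.5734 -0.0749  0.1038] [ 0.5745 -0.0657  0.1038]
0.14 2109 [ 0.5735 -0.0804  0.1458] [ 0.5738 -0.0751  0.1454]
0.158 669 [ 0.5736 -0.0802  0.1667] [ 0.5736 -0.078   0.1721]
```

```bash
python3 - <<'E'
from h import *
plan([(.501,-.1425,.23,-98.3)],vmax=.03,amax=9.6)
E
```

```text
at [ 0.5724 -0.0811  0.236 ] beta -3.01 zaxis [-0.0015  0.     -1.    ] t 15.3 F [ 1.1  0.3 -0.7]
10 -0.0065 -0.0068 0.0006 9.5; -0.0075 -0.0056 0.0006 9.5; -0.0084 -0.0043 0.0006 9.5; -0.009 -0.0029 0.0006 9.5; -0.0093 -0.0014 0.0006 9.5; -0.0094 0.0002 0.0006 9.6; -0.0093 0.0018 0.0006 9.5; -0.0088 0.0033 0.0006 9.6; -0.0082 0.0047 0.0006 9.5; -0.0073 0.0059 0.0006 9.6
```

Call:
arm_command:
  plan: "-0.0065 -0.0068 0.0006 9.5; -0.0075 -0.0056 0.0006 9.5; -0.0084 -0.0043 0.0006 9.5; -0.009 -0.0029 0.0006 9.5; -0.0093 -0.0014 0.0006 9.5; -0.0094 0.0002 0.0006 9.6; -0.0093 0.0018 0.0006 9.5; -0.0088 0.0033 0.0006 9.6; -0.0082 0.0047 0.0006 9.5; -0.0073 0.0059 0.0006 9.6; 0 0 0 0; 0 0 0 0; 0 0 0 0"
  hand: 0.1

```text
clock: 16.92
tcp_pos: [0.5019, -0.142, 0.2306]
orientation: [-3.133, 0.224, 0.0]
contact_force: [-0.3, 0.3, -0.3]
grip_width: 0.0388
gripper_force: 0.0
```

```bash
python3 - <<'E'
from h import *
p,d,o=grab('wrist','w5')
P=cloud('wrist',d,o); X,Y,Z=P[...,0],P[...,1],P[...,2]
for n,(x,y),lo,hi in(('knob',(.501,-.1425),.158,.165),('bolt',(.57,-.152),.124,.129)):
    m=(np.hypot(X-x,Y-y)<.02)&(Z>lo)&(Z<hi)&(d>0); q=P[m]; print(n,len(q),((q.max(0)+q.min(0))/2).round(4),np.ptp(q,axis=0).round(4))
plan([(.501,-.1425,.142,-98.3)],vmax=.03)
E
```

```text
knob 691 [ 0.5005 -0.1422  0.1605] [0.016  0.0165 0.0048]
bolt 504 [ 0.5698 -0.1521  0.1259] [0.0136 0.0137 0.0035]
at [ 0.5019 -0.1421  0.2306] beta -98.2 zaxis [-2.e-04  2.e-04 -1.e+00] t 16.98 F [-0.2 -0.4  0.7]
3 -0.0003 0.0002 0.0295 0; -0.0003 0.0002 0.0296 0; -0.0002 0.0001 0.0295 0.1
```

View pics/w5.png

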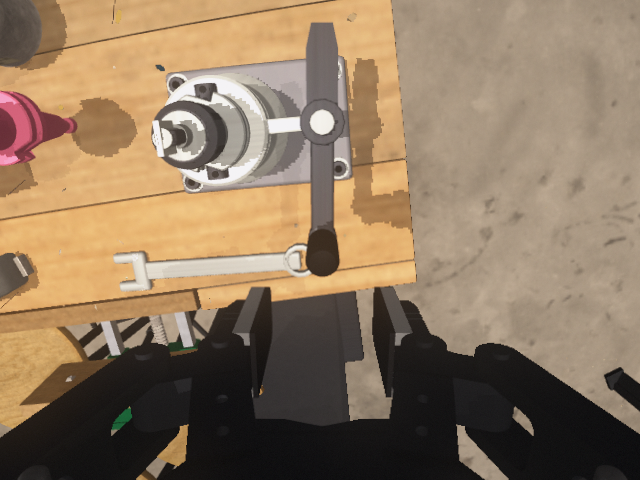

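The picture shows the holder seated, with the keys at (205,92) and (217,172) inside the flange slots. The knob at (322,252) sits between the open fingers, so I'll lower to cage it.

Call:
arm_command:
  plan: "-0.001 0.0003 0.03 0; 0 0 0.03 0; 0 0 0.02 0; 0 0 0.009 0; 0 0 0 0; 0 0 0 0"

```text
clock: 17.73
tcp_pos: [0.5013, -0.1426, 0.1427]
orientation: [3.133, -0.227, 0.002]
contact_force: [-0.2, 0.8, 0.2]
grip_width: 0.0385
gripper_force: 0.0
```

```bash
python3 - <<'E'
from h import *
pv=np.array([.5698,-.1521])
w=[]
for a in np.linspace(-188.3,-92.9,13)[1:]:
    w.append((pv[0]+.0695*np.cos(np.radians(a)),pv[1]+.0695*np.sin(np.radians(a)),.142,a+90))
plan(w)
E
```

```text
at [ 0.5013 -0.1426  0.1427] beta -98.3 zaxis [ 1.5e-03 -3.0e-04 -1.0e+00] t 17.73 F [-0.2  0.8  0.2]
1 0.0003 0.0091 0.0007 -7.9
1 0.0006 0.0096 -0 -8
1 0.0007 0.0096 -0 -7.9
1 0.0007 0.0096 -0 -8
1 0.0007 0.0096 -0 -7.9
1 0.0006 0.0096 -0 -8
1 0.0007 0.0097 -0 -7.9
1 0.0007 0.0096 -0 -8
1 0.0006 0.0096 -0 -7.9
1 0.0007 0.0096 -0 -8
1 0.0007 0.0096 -0 -7.9
1 0.0007 0.0096 -0 -8
```

Call:
arm_command:
  plan: "0.0003 0.0091 0.0005 -7.9; 0.0006 0.0096 0 -8; 0.0007 0.0096 0 -7.9; 0.0007 0.0096 0 -8; 0.0007 0.0096 0 -7.9; 0.0006 0.0096 0 -8; 0.0007 0.0097 0 -7.9; 0.0007 0.0096 0 -8; 0.0006 0.0096 0 -7.9; 0.0007 0.0096 0 -8; 0.0007 0.0096 0 -7.9; 0.0007 0.0096 0 -8; 0 0 0 0; 0 0 0 0"

```text
clock: 19.48
tcp_pos: [0.5655, -0.2216, 0.1418]
orientation: [2.28, 2.161, 0.0]
contact_force: [0.2, -0.4, -0.5]
grip_width: 0.0386
gripper_force: 0.0
```

Call:
arm_command:
  plan: "0 0.003 0 0; 0 0.003 0 0; 0 0.002 0 0; 0 0 0 0; 0 0 0 0"

```text
clock: 20.1
tcp_pos: [0.5738, -0.2215, 0.1413]
orientation: [2.277, 2.164, 0.001]
contact_force: [-0.2, -0.0, 0.4]
grip_width: 0.0386
gripper_force: 0.0
```

Call:
arm_command:
  plan: "0 0.001 0 0; 0 0.001 0 0; 0 0.001 0 0; 0 0 0 0; 0 0 0 0"

```text
clock: 20.72
tcp_pos: [0.5757, -0.2219, 0.1412]
orientation: [-2.276, -2.163, 0.002]
contact_force: [-5.0, 1.8, 4.0]
grip_width: 0.0384
gripper_force: 2.5
```

Call:
arm_command:
  plan: "0 0.001 0 0; 0 0.001 0 0; 0 0 0 0; 0 0 0 0"

```text
clock: 21.22
tcp_pos: [0.5758, -0.2219, 0.141]
orientation: [-2.274, -2.161, 0.007]
contact_force: [-10.9, 0.9, 8.9]
grip_width: 0.0386
gripper_force: 5.5
```

Call:
arm_command:
  plan: "0 -0.006 0 0; 0 -0.006 0 0; 0 0 0 0; 0 0 0 0; 0 0 -0.02 0; 0 0 -0.04 0; 0 0 -0.05 0; 0 0 -0.03 0; 0 0 0 0; 0 0 0 0"

```text
clock: 22.48
tcp_pos: [0.5663, -0.2214, 0.2814]
orientation: [2.277, 2.164, -0.0]
contact_force: [-0.6, 0.2, -1.1]
grip_width: 0.0385
gripper_force: 0.0
```

```bash
python3 - <<'E'
from h import *
plan([])
p,d,o=grab('wrist','w6')
P=cloud('wrist',d,o); X,Y,Z=P[...,0],P[...,1],P[...,2]
for n,(x,y),rr,lo,hi in(('knob',(.566,-.222),.025,.158,.165),('bolt',(.57,-.152),.02,.124,.129),('nose',(.573,-.108),.012,.112,.119)):
    m=(np.hypot(X-x,Y-y)<rr)&(Z>lo)&(Z<hi)&(d>0); q=P[m]
    if len(q): print(n,len(q),((q.max(0)+q.min(0))/2).round(4),np.ptp(q,axis=0).round(4))
t,_,_=grab('top','t6')
a=cv2.resize(t[225:325,330:450],None,fx=3.3,fy=3.3,interpolation=cv2.INTER_CUBIC); b=cv2.resize(p,(400,300))
im=np.zeros((330,800,3),np.uint8); im[:330,:396]=a[:330,:396]; im[:300,400:]=b; cv2.imwrite('pics/fin.png',im[:,:,::-1])
E
```

```text
at [ 0.5663 -0.2214  0.2814] beta -2.91 zaxis [-1.e-04 -1.e-04 -1.e+00] t 22.48 F [-0.6  0.2 -1.1]
knob 477 [ 0.5657 -0.2219  0.16  ] [0.0164 0.0163 0.004 ]
bolt 341 [ 0.5695 -0.152   0.126 ] [0.013  0.0132 0.0037]
nose 720 [ 0.5721 -0.1093  0.115 ] [0.017  0.0208 0.0045]
```

View pics/fin.png

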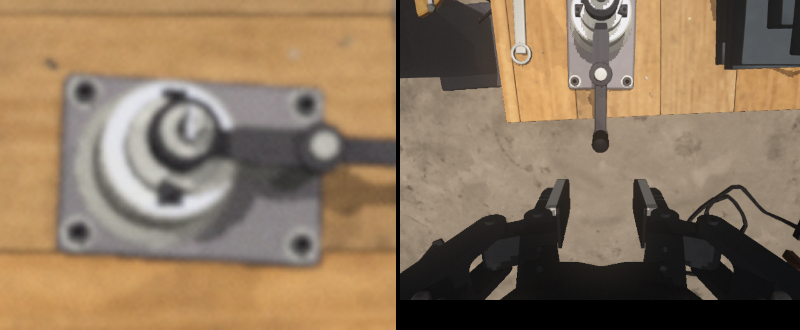

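The picture shows the lever in line with the socket, its nose over the flange, and the gripper clear. The measured knob direction from the pivot is -93.1°, against -92.9° for fully shut.

```bash
python3 -c "
from bench import ticket; print(ticket.hand_in())"
```

```text
the job is handed in; nothing more can be done
None
```

The router cutter's holder is fully home in the stand with its flange slots over the drive keys, the clamp lever is shut with its nose over the flange, the drill's holder was left untouched in the rack, and the job was handed in at about 22.6 s.

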